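# Tip the bearing balls into the inspection dish and hold the magnifier over them

### The arm

A 7-joint arm with a two-finger parallel gripper is mounted at the origin on the work surface. World frame = base frame: x ahead of the robot, y to its left, z up, the work surface at z = 0. Lengths are in m, angles in rad, forces in N, time in s.
With the tool pointing down it reaches from about 0.4 to 0.875 m from the base axis. Payload 6.5 kg.
Tool frame: the origin (TCP) lies midway between the tips of the shut fingers; the grasp point (between the pads) lies 19 mm behind it; z points along the fingers, y is the line along which they close (so a half turn about z gives the same grasp; the last joint's range is limited). The gripper opens to 85 mm and grips with 20 to 120 N. Pads are 22 mm wide; open, the fingers measure 114 mm over their backs; the gripper's body (76 mm by 85 mm) begins 54 mm behind the grasp point. The pads swing forward as they close: fully open they stand 13 mm farther back than shut.
Start: joints at [-1.181, 0.536, -0.004, 1.538, 0.003, 1.067, -0.071], TCP at [0.286, 0.584, 0.231] pointing down, gripper open.
Joint ranges: [-2.7, 2.7], [-0.37, 2.16], [-1.27, 1.26], [0.24, 2.4], [-1.31, 4.45], [0.19, 1.91], [-2.76, 2.76]. Speed limits (rad/s): [2.39, 2.39, 3.14, 3.14, 3.14, 3.14, 3.14].

### API

Orientations are given as a unit quaternion [w, x, y, z].
In Python, from workcell import robot gives the robot as it stands. The module is installed in compiled form; this text tells all that it offers.
- The arm moves only by the tool send_rows, never from a script. Its argument "motion" is a list of rows, each a list of 7 numbers: the shift along the tool's x, y, z scaled (see below), then the turn, a rotation vector about the tool's x, y, z scaled (see below), then the closure in counts, from 0 (fully open) to 255 (shut). In form: [[dx, dy, dz, rx, ry, rz, fingers], ...]. A call has 1 to 10 rows; each row shifts and turns the commanded pose from where the row before left it, along the tool's axes as they then stand; what a row does not reach is not made up. The controller multiplies each number of a shift by 0.02 m and each number of a turn by 6 degrees. A row lasts 1/12 s, in which the tool goes at most 41.7 mm and 7.16 degrees, less where a joint would pass 70% of its speed; a pose out of reach is approached as far as the arm can. A call with a number of a shift or a turn outside -1 to 1 is refused whole. A call with a gripper value outside its range is refused whole. The fingers move at their own pace and stop on an object; "newtons" is the grip in N (left out, the last holds). Time passes only in rows, so rows that do not move let the fingers close. It gives the time, the measured TCP pose, the force, the opening and the grip force at its end, in the units of the state.
- robot.get_state(): the state, without advancing time (a new reading comes with each control period).
- robot.camera(name): name is "side" or "top"; returns a dict with "frame" (420x560x3 uint8, red, green, blue), "mtx" (3x3 intrinsics, pixels), "eye" and "orientation" of the camera in the world. Camera axes: x right, y up, looking along -z (the intrinsics and any distortion apply to the point x, -y, -z); pixel columns grow to the right and rows downward; lengths in m; the calibration is good to about 2 mm. A picture is of the moment at which its call begins. There is no depth.
- robot.hand_in(): hands the job in; it is judged then, once.
Trained networks look in a picture, given as the dict that the camera call returned (one of the last four; its "shot" number tells which), for a name from the list of things; names that differ only in an ending like _2 or _b are one class to them, and where a whole thing is asked for, a point or a joint stands for the part that bears it (a point fixed in the world has none). Each returns a list of dicts, best first, with "score" (0 to 1); they miss things now and then, are a little off and sometimes report something else, mostly with a low value. They report only what shows in the picture. A call takes as long as a camera call. They do not tell look-alikes from the thing itself.
- robot.outline_of(label, picture): "mask" (420x560 bool, what is visible of it).
- robot.mark_of(label, picture): "xyz" ([x, y, z] in m, in the coordinates of the camera as it stood for that picture, good to about 4 mm: a listed point, or the origin of a listed thing).
The state is a dict: "time": time; "joints": joint angles; "dq": joint speeds; "joint_torque": joint torques, N m; "position": TCP position; "ee_rot": TCP orientation; "force": force on the tool from outside, world axes, zero at the start; "ft_torque": the same for the moment, N m; "finger_gap": finger opening in m; "finger_force": force on a finger pad.
Only numpy, scipy, OpenCV 4.12 (cv2) and the standard library are available. Lean on these libraries where they do the work, as an engineer would, in place of code of your own. Each camera call takes 0.05 s, during which the arm holds its last target. There are 200 camera calls.

### The job

Pick up the blue cup, pour all six steel balls into the white inspection dish, and stand the empty cup upright on the bench again. Then pick up the magnifier, carry it over the row of cardboard boxes and finish while still holding it: level, its lens centred over the dish and hovering about 25 mm above the dish's rim, touching nothing but the gripper. Do not touch the row of boxes, and leave the oil bottle, the small carton and the tin where they stand.

Things in the scene. Friction and masses are not known exactly. Their poses are not given: they have to be found in the camera images.
- cup: Blue straight-sided round cup, loose, about 0.09 kg empty, outer diameter 56 mm, height 70 mm, wall 3 mm, floor 5 mm thick. Origin: centre of its underside; z up its axis to the mouth. It starts upright on the bench on the robot's right (-y), holding the six balls in one layer.
- dish: White round dish on a dark wooden base 130 x 130 x 4 mm, fixed, on the robot's right (-y). Wall 4 mm, flaring from radius 50 mm at the bottom to 65 mm (outer) at the rim, 40 mm above the bench. Origin: centre of the base's underside. Either dish or cup may be the nearer to the robot.
- dish_rim (a point): Centre of the dish's mouth, in the plane of its rim (40 mm above the bench).
- ball0_center (a point): Centre of steel ball 0 of six, diameter 16 mm, 17 g, smooth; starts in the cup.
- ball1_center (a point): Centre of steel ball 1 of six, diameter 16 mm, 17 g, smooth; starts in the cup.
- ball2_center (a point): Centre of steel ball 2 of six, diameter 16 mm, 17 g, smooth; starts in the cup.
- ball3_center (a point): Centre of steel ball 3 of six, diameter 16 mm, 17 g, smooth; starts in the cup.
- ball4_center (a point): Centre of steel ball 4 of six, diameter 16 mm, 17 g, smooth; starts in the cup.
- ball5_center (a point): Centre of steel ball 5 of six, diameter 16 mm, 17 g, smooth; starts in the cup.
- magnifier: Loose hand magnifier, 0.14 to 0.24 kg, lying level on a rest at the robot's left (+y). Dark wood handle along its x: x -65 to +40 mm, 20 wide, 18 tall; brass ring with lens, outer diameter 84, 10 thick, centred at x +95, underside 4 mm above the handle's underside. Origin: handle underside, at the grip, within 20 mm of the centre of mass; z up; starts 20 mm above the bench.
- lens (a point): Centre of the underside of the magnifier's lens ring, 95 mm along +x and 4 mm up from the magnifier's origin.
- rest: Wooden rest under the magnifier, fixed: a plate 125 x 36 x 4 mm with two cross bars 20 mm high, 36 mm wide (y) and 12 mm thick, centred 50 mm to its -x and 42 mm to its +x; the handle is free to grip from above between them. Origin: centre of its underside; its axes are those of the magnifier as it starts.
- row: Obstacle: row of four cardboard boxes on a wooden plinth, fixed, between the magnifier and the dish; 430 mm long along its own x (about away from the robot), 84 mm wide (y), 102 mm tall. Origin: centre of its underside.
- oil: Bystander: oil bottle, amber glass, diameter 48 mm, 120 mm tall, loose. Origin: centre of its underside.
- carton: Bystander: small cardboard carton 70 x 90 x 45 mm, loose. Origin: centre of its underside.
- tin: Bystander: green tin with a white lid and pale label, diameter 64 mm, 80 mm tall, loose. Origin: centre of its underside.
There are look-alikes about, which are no part of the job. Of the things that look like the magnifier, the smallest one is meant.

How it is judged:
By the outcome, as a careful person would: the job done as asked, in the order asked, and still so for the second after the job is handed in, while the arm keeps its last pose, push and grip.
It also fails if it takes over 64 s, if anything falls off the work surface, if the arm or the gripper's body presses on something with over 40 N, if the wrist force passes 120 N, or if a joint passes its speed limit or range.

## Working session

There is one attempt and no reset: what is moved stays moved. The work goes in short steps, Python scripts to look and compute and a tool call to move; the robot and the scene stay as the last step left them, time stands still between calls to the robot, and variables do not carry over. Pictures are saved under pics/ and viewed, at most 10 in all, crops included, and the job is handed in when it is done.

Besides the shell and the picture viewer there is one more tool, called after "Emit:" by a JSON object that holds its "api" and its "payload", one argument or row to a line. send_rows: Moves the arm, as the interface text tells. Shifts and turns lie within -1 to 1; 1 stands for 0.02 m of shift or 6 degrees of turn. Its arguments: {"type":"object","properties":{"motion":{"type":"array"},"newtons":{"type":"number"}},"required":["motion"]}

```bash
mkdir -p pics; cat > h.py <<'E'
import numpy as np, cv2
from scipy.spatial.transform import Rotation as R
from workcell import robot
def q(o): return R.from_quat([o[1],o[2],o[3],o[0]])
def save(p,n): cv2.imwrite('pics/'+n,p['frame'][:,:,::-1])
def w(p,c): return q(p['orientation']).apply(c)+np.array(p['eye'])
def px(p,X):
    c=q(p['orientation']).inv().apply(np.array(X)-p['eye']); v=np.array(p['mtx'])@[c[0],-c[1],-c[2]]; return v[:2]/v[2]
def ray(p,u,v,z):
    d=np.linalg.inv(p['mtx'])@[u,v,1]; d=q(p['orientation']).apply([d[0],-d[1],-d[2]]); e=np.array(p['eye']); return e+d*(z-e[2])/d[2]
def marks(p,names):
    for n in names:
        for r in robot.mark_of(n,p)[:3]:
            X=w(p,r['xyz']); print(n,round(r['score'],2),X.round(3),px(p,X).round())
def st():
    s=robot.get_state(); print(s['time'],np.round(s['position'],4),np.round(s['ee_rot'],4),'rv',q(s['ee_rot']).as_matrix().round(3).tolist(),'f',np.round(s['force'],1),s['finger_gap'],s['finger_force'],np.round(s['joints'],2))
    return s
E
python3 - <<'E'
from h import *
s=st()
for c in ('top','side'):
    p=robot.camera(c); save(p,c+'0.png'); print(c,[k for k in p],np.round(p['eye'],3),np.round(p['mtx'],1).tolist())
    marks(p,['cup','dish','dish_rim','magnifier','lens','rest','row','oil','carton','tin','ball0_center'])
E
```

```text
0.0 [0.2858 0.583  0.2304] [-1.000e-04  2.259e-01  9.742e-01 -9.000e-04] rv [[-0.898, 0.44, -0.001], [0.44, 0.898, -0.002], [-0.0, -0.002, -1.0]] f [0.1 0.3 0.4] 0.0855824821638817 0.0 [-1.18  0.54 -0.    1.54  0.    1.07 -0.07]
top ['frame', 'mtx', 'eye', 'orientation', 'shot'] [0.403 0.082 1.006] [[419.5, 0.0, 281.5], [0.0, 419.5, 203.8], [0.0, 0.0, 1.0]]
cup 0.72 [ 0.45  -0.336 -0.001] [456. 235.]
cup 0.55 [0.551 0.234 0.026] [218. 188.]
dish 0.86 [ 0.605 -0.173  0.001] [387. 170.]
dish_rim 0.95 [ 0.603 -0.176  0.038] [392. 168.]
magnifier 0.93 [ 0.348  0.485 -0.001] [111. 273.]
magnifier 0.74 [ 0.279 -0.274  0.001] [432. 308.]
magnifier 0.61 [0.457 0.24  0.024] [214. 228.]
lens 0.96 [0.39  0.363 0.002] [163. 256.]
lens 0.73 [0.552 0.237 0.025] [216. 187.]
rest 0.71 [0.453 0.241 0.   ] [215. 230.]
rest 0.67 [ 0.453 -0.357  0.014] [467. 233.]
row 0.66 [ 0.58   0.061 -0.002] [291. 179.]
oil 0.77 [ 0.642  0.421 -0.001] [144. 152.]
carton 0.96 [0.715 0.229 0.002] [223. 123.]
tin 0.6 [ 0.379 -0.077 -0.003] [347. 263.]
ball0_center 0.65 [ 0.717  0.231 -0.001] [223. 123.]
ball0_center 0.
[... 278 characters left out ...]
-0.175 -0.   ] [333. 283.]
dish_rim 0.95 [ 0.598 -0.17   0.04 ] [332. 274.]
magnifier 0.77 [0.457 0.24  0.023] [253. 183.]
magnifier 0.7 [0.346 0.482 0.003] [211. 148.]
magnifier 0.59 [ 0.28  -0.267 -0.   ] [219. 340.]
lens 0.94 [0.392 0.37  0.004] [228. 165.]
lens 0.86 [0.553 0.238 0.024] [281. 179.]
lens 0.7 [ 0.177 -0.335  0.006] [178. 375.]
rest 0.66 [0.455 0.24  0.004] [253. 188.]
row 0.86 [0.577 0.061 0.003] [302. 221.]
oil 0.6 [ 0.643  0.422 -0.001] [295. 146.]
carton 0.8 [0.718 0.228 0.007] [330. 176.]
carton 0.53 [0.46  0.24  0.025] [253. 183.]
tin 0.86 [ 0.379 -0.075 -0.001] [246. 270.]
tin 0.16 [ 0.462 -0.323  0.014] [296. 342.]
ball0_center 0.47 [ 0.461 -0.326  0.012] [296. 343.]
```

View pics/top0.png

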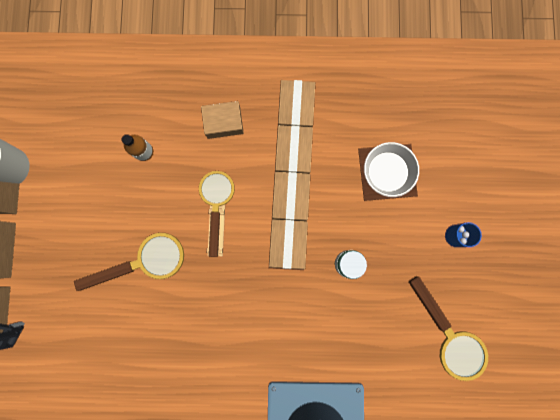

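View pics/side0.png

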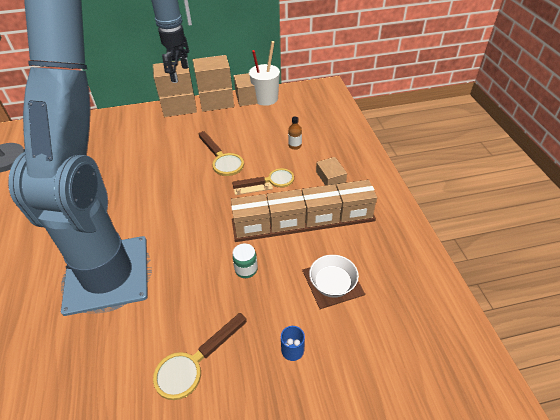

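Candidates for the magnifier in the top view are the ring at (163,256), the ring at (465,356), and the one on the rest at (217,188)/(215,230). The last has the smallest ring and is the one on the wooden rest, so I choose it. The cup at (463,235) is the only blue one. The dish is at (391,169). I'll check the choice in a crop.

```bash
python3 - <<'E'
import cv2
a=cv2.imread('pics/top0.png')
x=cv2.resize(a[150:300,70:250],None,fx=2.2,fy=2.2,interpolation=2);y=cv2.resize(a[200:390,400:500],(0,0),fx=1.737,fy=1.737)[:330]
cv2.imwrite('pics/crop.png',cv2.hconcat([x,y]))
E
```

```text
(no output)
```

View pics/crop.png

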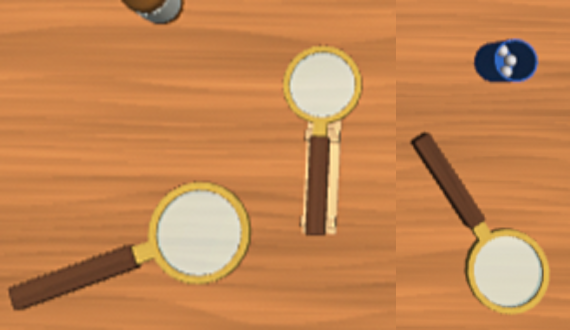

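Emit:
{"api": "send_rows", "payload": {
  "motion": [
    [-1,0,-0.5,0,0,0.29,0],
    [-1,0,-0.5,0,0,0.29,0],
    [-1,0,-0.5,0,0,0.29,0],
    [-1,0,-0.5,0,0,0.29,0],
    [-1,0,-0.5,0,0,0.29,0],
    [-1,0,-0.5,0,0,0.29,0],
    [-1,0,-0.5,0,0,0.29,0],
    [-1,0,-0.5,0,0,0.29,0],
    [-1,0,-0.5,0,0,0.29,0],
    [-1,0,-0.5,0,0,0.29,0]
  ],
  "newtons": 40
}}

```text
time: 2.03
position: [0.4529, 0.471, 0.3323]
ee_rot: [0.0, 0.372, 0.928, 0.0]
force: [-0.1, 0.4, -0.9]
finger_gap: 0.0855
finger_force: 0.0
```

```bash
python3 -c "
from h import *
st()"
```

```text
2.0333 [0.4529 0.471  0.3323] [0.     0.3721 0.9282 0.    ] rv [[-0.723, 0.691, 0.0], [0.691, 0.723, 0.0], [0.0, 0.0, -1.0]] f [-0.1  0.4 -0.9] 0.08554253924980791 0.0 [-0.95  0.46  0.11  1.41 -0.05  1.27 -0.02]
```

The crop shows the small ring lying on the rest at (322,85), clearly smaller than the big one at (200,232). The choice is confirmed.

Emit:
{"api": "send_rows", "payload": {
  "motion": [
    [-1,-0.07,0,0,0,0.29,0],
    [-1,-0.07,0,0,0,0.29,0],
    [-1,-0.07,0,0,0,0.29,0],
    [-1,-0.07,0,0,0,0.29,0],
    [-1,-0.07,0,0,0,0.29,0],
    [-1,-0.07,0,0,0,0.29,0],
    [-1,-0.07,0,0,0,0.29,0],
    [-1,-0.07,0,0,0,0.29,0],
    [-1,-0.07,0,0,0,0.29,0],
    [-1,-0.07,0,0,0,0.29,0]
  ]
}}

```text
time: 2.87
position: [0.5658, 0.3063, 0.3313]
ee_rot: [0.0, 0.508, 0.861, -0.0]
force: [0.5, -0.5, -0.9]
finger_gap: 0.0854
finger_force: 0.0
```

Emit:
{"api": "send_rows", "payload": {
  "motion": [
    [-1,-0.07,0,0,0,0.29,0],
    [-1,-0.07,0,0,0,0.29,0],
    [-1,-0.07,0,0,0,0.29,0],
    [-1,-0.07,0,0,0,0.29,0],
    [-1,-0.07,0,0,0,0.29,0],
    [-1,-0.07,0,0,0,0.29,0],
    [-1,-0.07,0,0,0,0.29,0],
    [-1,-0.07,0,0,0,0.29,0],
    [-1,-0.07,0,0,0,0.29,0],
    [-1,-0.07,0,0,0,0.29,0]
  ]
}}

```text
time: 3.7
position: [0.6245, 0.1154, 0.3313]
ee_rot: [0.0, 0.633, 0.774, 0.0]
force: [0.8, -0.7, -0.6]
finger_gap: 0.0854
finger_force: 0.0
```

Emit:
{"api": "send_rows", "payload": {
  "motion": [
    [-1,-0.07,0,0,0,0.29,0],
    [-1,-0.07,0,0,0,0.29,0],
    [-1,-0.07,0,0,0,0.29,0],
    [-1,-0.07,0,0,0,0.29,0],
    [-1,-0.07,0,0,0,0.29,0],
    [-1,-0.07,0,0,0,0.29,0],
    [-1,-0.07,0,0,0,0.29,0],
    [-1,-0.07,0,0,0,0.29,0],
    [-1,-0.07,0,0,0,0.29,0],
    [-1,-0.07,0,0,0,0.29,0]
  ]
}}

```text
time: 4.53
position: [0.6234, -0.0844, 0.3313]
ee_rot: [0.0, 0.742, 0.67, 0.0]
force: [-0.1, -0.4, -0.4]
finger_gap: 0.0854
finger_force: 0.0
```

```bash
python3 -c "
from h import *
st()"
```

```text
4.5333 [ 0.6234 -0.0844  0.3313] [0.     0.7425 0.6699 0.    ] rv [[0.103, 0.995, 0.0], [0.995, -0.103, -0.0], [-0.0, 0.0, -1.0]] f [-0.1 -0.4 -0.4] 0.08539739561565558 0.0 [-0.26  0.44  0.46  1.5  -0.2   1.25  0.13]
```

```bash
cat > k.py <<'E'
import numpy as np, itertools
from scipy.spatial.transform import Rotation as R
from scipy.optimize import least_squares
D=[([-1.181,.536,-.004,1.538,.003,1.067,-.071],[.2858,.583,.2304],[-.0001,.2259,.9742,-.0009]),
([-.95,.46,.11,1.41,-.05,1.27,-.02],[.4529,.471,.3323],[0,.3721,.9282,0]),
([-.26,.44,.46,1.5,-.2,1.25,.13],[.6234,-.0844,.3313],[0,.7425,.6699,0])]
def fk(q,sg,L,e):
    r=R.from_euler('z',e[0]); p=np.array([0,0,0.]); 
    for i in range(7):
        r=r*R.from_euler('z' if i%2==0 else 'y',sg[i]*q[i])
        p=p+r.apply([0,0,L[i//2]] if i in(0,2,4,6) else [0,0,0])
        if i in (2,3): p=p+r.apply([L[4]*(1 if i==2 else -1),0,0])
        if i==5: p=p+r.apply([L[5],0,0])
    return p,r*R.from_euler('z',e[1])
E
python3 - <<'E'
from k import *
for s in itertools.product([1,-1],repeat=4):
    sg=[s[0],1,s[1],1,s[2],1,s[3]]
    def f(v):
        o=[]
        for q,p,h in D:
            P,r=fk(q,sg,v[:6],v[6:]); o+=list(P-p)+list((R.from_quat([h[1],h[2],h[3],h[0]]).inv()*r).as_rotvec())
        return o
    b=min((least_squares(f,[.3,.35,.35,.3,0,0,a,c]) for a in(-.1,3) for c in (1.57,-1.57)),key=lambda r:r.cost)
    print(s,round(b.cost,5),b.x.round(3))
E
```

```text
(1, 1, 1, 1) 1.62822 [167.637   1.701  -1.573 170.283   1.817   1.489   1.822  -4.11 ]
(1, 1, 1, -1) 2.20016 [167.636   1.701  -1.573 170.283   1.817   1.489   1.822  -4.084]
(1, 1, -1, 1) 1.52059 [  5.945 -13.348  -0.904  -3.266   5.623   0.535  -1.106  -0.812]
(1, 1, -1, -1) 2.06087 [-5.523 13.548  1.69   3.12  -5.346  0.63   2.034  2.353]
(1, -1, 1, 1) 0.75974 [ 1.093 -7.996 -0.132 -4.572  3.746  1.424 -0.971 -0.967]
(1, -1, 1, -1) 1.14319 [ 1.093 -7.996 -0.132 -4.572  3.746  1.424 -0.971 -0.942]
(1, -1, -1, 1) 0.60461 [-2.92235e+02  9.14500e+00  6.06700e+00 -2.90398e+02 -7.92000e+00
 -2.81000e-01 -6.49000e-01 -6.93000e-01]
(1, -1, -1, -1) 0.96263 [-2.92232e+02  9.14500e+00  6.06700e+00 -2.90395e+02 -7.92000e+00
 -2.81000e-01 -6.49000e-01 -6.67000e-01]
(-1, 1, 1, 1) 0.09374 [-12.924   3.366   0.922 -11.137  -1.186   0.271  -0.058   1.887]
(-1, 1, 1, -1) 0.26515 [-12.924   3.366   0.922 -11.137  -1.186   0.271  -0.058  -4.37 ]
(-1, 1, -1, 1) 0.13306 [-1.699  2.589  0.693 -0.296 -0.711  0.32  -0.071  1.822]
(-1, 1, -1, -1) 0.27488 [-1.699  2.589  0.693 -0.296 -0.711  0.32  -0.071  1.847]
(-1, -1, 1, 1) 0.09578 [ 0.035  0.45   0.452 -0.017  0.023  0.006 -0.069  1.533]
(-1, -1, 1, -1) 0.08186 [ 0.035  0.45   0.452 -0.017  0.023  0.006 -0.069  1.558]
(-1, -1, -1, 1) 0.04256 [-0.656  0.504  0.466 -0.68  -0.008  0.004 -0.069  1.481]
(-1, -1, -1, -1) 5e-05 [-0.656  0.504  0.466 -0.68  -0.008  0.004 -0.069  1.507]
```

Emit:
{"api": "send_rows", "payload": {
  "motion": [
    [-1,-0.07,0,0,0,0.29,0],
    [-1,-0.07,0,0,0,0.29,0],
    [-1,-0.07,0,0,0,0.29,0],
    [-1,-0.07,0,0,0,0.29,0],
    [-1,-0.07,0,0,0,0.29,0],
    [-1,-0.07,0,0,0,0.29,0],
    [-1,-0.07,0,0,0,0.29,0],
    [-1,-0.07,0,0,0,0.29,0],
    [-1,-0.07,0,0,0,0.29,0],
    [-1,-0.07,0,0,0,0.29,0]
  ]
}}

```text
time: 5.37
position: [0.5626, -0.2746, 0.3313]
ee_rot: [0.0, 0.835, 0.55, 0.0]
force: [-0.3, -0.3, -0.1]
finger_gap: 0.0855
finger_force: 0.0
```

```bash
python3 -c "
from h import *
st()"
```

```text
5.3667 [ 0.5626 -0.2746  0.3313] [0.     0.8353 0.5499 0.    ] rv [[0.395, 0.919, 0.0], [0.919, -0.395, -0.0], [0.0, 0.0, -1.0]] f [-0.3 -0.3 -0.1] 0.08554594036331278 0.0 [-0.01  0.45  0.57  1.51 -0.25  1.25  0.18]
```

```bash
cat >> k.py <<'E'
LO=np.array([-2.7,-.37,-1.27,.24,-1.31,.19,-2.76]);HI=np.array([2.7,2.16,1.26,2.4,4.45,1.91,2.76])
SG=[-1,1,-1,1,-1,1,-1];L=[.33,.504,.466,.306,-.008,.004];E0=[-.069,1.507]
def ik(P,Rt,q0,w=.02):
    def f(q):
        p,r=fk(q,SG,L,E0); m=np.maximum(0,np.maximum(LO+.12-q,q-HI+.12))
        return np.r_[(p-P)*10,(r.inv()*Rt).as_rotvec()*3,m*3,w*(q[2]-0)]
    s=least_squares(f,q0,max_nfev=60); return s.x,np.linalg.norm(s.fun[:13])
def frame(az,t,spin=0):
    h=np.array([np.sin(t)*np.cos(az),np.sin(t)*np.sin(az),-np.cos(t)])
    y=np.cross([0,0,1],h);y/=np.linalg.norm(y)
    return R.from_matrix(np.c_[np.cross(y,h),y,h])*R.from_euler('z',spin)
E
cat > s.py <<'E'
from k import *
q0=[-.01,.45,.57,1.51,-.25,1.25,.18]
cup=np.array([.449,-.336,.042]);dish=np.array([.602,-.174,0])
for t in (50,60,70):
  for az in range(-60,181,20):
   for y0 in (0,180):
    for seed in (q0,[-.3,.6,.2,1.5,1,1,0],[-.3,.6,.2,1.5,2.5,1,0]):
      g=frame(np.radians(az),np.radians(t),np.radians(y0)); h=g.as_matrix()[:,2]
      qa,ea=ik(cup+.019*h,g,seed)
      if ea>.03: continue
      for sp in (160,-160):
       for t2 in (60,75):
        b=frame(np.radians(az),np.radians(t2),np.radians(y0+sp)); hb=b.as_matrix()[:,2]
        c=b.apply(g.inv().apply([0,0,1]))
        G=dish+[0,0,.115]-.03*np.r_[c[:2],0]
        qs=qa;ok=1
        for k in np.linspace(.1,1,8):
            rr=frame(np.radians(az),np.radians(t+(t2-t)*k),np.radians(y0+sp*k));qs,eb=ik(cup*(1-k)+G*k+[0,0,.1*np.sin(3.14*k)]+.019*rr.as_matrix()[:,2],rr,qs)
            ok=ok and eb<.03
        if eb<.03: print(t,az,y0,sp,t2,'mouth down ang',round(np.degrees(np.arccos(-c[2]))),bool(ok),qa.round(2),qs.round(2),qs[6].round(2))
E
time python3 s.py > out.txt; wc -l out.txt; grep True out.txt | sort -u | head -60
```

```text
106 out.txt
50 0 0 -160 60 mouth down ang 72 True [ 0.91  0.8  -0.    2.22  4.22  0.81 -1.78] [ 0.38  0.73 -0.    2.2   3.66  0.86  1.03] 1.03
50 0 180 160 60 mouth down ang 72 True [ 0.91  0.8  -0.    2.22  4.22  0.81  1.36] [ 0.35  0.72  0.    2.21  3.62  0.86 -1.39] -1.39
50 100 0 -160 60 mouth down ang 72 True [ 0.78  1.07 -0.    1.35 -0.41  1.52 -1.99] [ 0.47  1.05 -0.    1.3  -0.71  1.63  0.59] 0.59
50 100 0 -160 75 mouth down ang 58 True [ 0.78  1.07 -0.    1.35 -0.41  1.52 -1.99] [ 0.57  1.19 -0.13  1.19 -0.74  1.79  0.55] 0.55
50 100 180 160 60 mouth down ang 72 True [ 0.78  1.07 -0.    1.35 -0.41  1.52  1.16] [ 0.49  1.03  0.    1.34 -0.7   1.61 -1.83] -1.83
50 100 180 160 75 mouth down ang 58 True [ 0.78  1.07 -0.    1.35 -0.41  1.52  1.16] [ 0.58  1.17 -0.11  1.23 -0.74  1.79 -1.86] -1.86
50 120 0 -160 60 mouth down ang 72 True [ 0.69  1.11  0.    1.25 -0.22  1.63 -1.84] [ 0.46  1.13 -0.13  1.13 -0.43  1.79  0.64] 0.64
50 120 180 160 60 mouth down ang 72 True [ 0.69  1.11  0.    1.25 -0.22  1.63  1.3 ] [ 0.46  1.11 -0.09  1.16 -0.44  1.79 -1.76] -1.76
50 20 0 -160 75 mout
[... 6230 characters left out ...]
80 160 75 mouth down ang 40 True [ 1.    1.12  0.    1.56 -0.94  1.48  1.11] [ 0.77  1.01 -0.18  1.7  -1.19  1.3  -1.77] -1.77
70 80 0 -160 60 mouth down ang 54 True [ 0.91  1.19 -0.    1.34 -0.71  1.68 -2.04] [ 0.54  0.97  0.    1.49 -0.92  1.41  0.54] 0.54
70 80 0 -160 75 mouth down ang 40 True [ 0.91  1.19 -0.    1.34 -0.71  1.68 -2.04] [ 0.58  1.1  -0.    1.41 -1.03  1.62  0.6 ] 0.6
70 80 180 160 60 mouth down ang 54 True [ 0.91  1.19  0.    1.34 -0.71  1.68  1.1 ] [ 0.55  0.95 -0.    1.54 -0.91  1.4  -1.88] -1.88
70 80 180 160 60 mouth down ang 54 True [ 0.91  1.19 -0.    1.34 -0.71  1.68  1.1 ] [ 0.55  0.95  0.    1.54 -0.91  1.4  -1.88] -1.88
real	2m13.020s
user	2m12.155s
sys	0m0.125s
```

Emit:
{"api": "send_rows", "payload": {
  "motion": [
    [-1,-0.34,0.56,0,0,-0.22,0],
    [-1,-0.34,0.56,0,0,-0.22,0],
    [-1,-0.34,0.56,0,0,-0.22,0],
    [-1,-0.34,0.56,0,0,-0.22,0],
    [-1,-0.34,0.56,0,0,-0.22,0],
    [-1,-0.34,0.56,0,0,-0.22,0],
    [-1,-0.34,0.56,0,0,-0.22,0],
    [-1,-0.34,0.56,0,0,-0.22,0],
    [-1,-0.34,0.56,0,0,-0.22,0],
    [-1,-0.34,0.56,0,0,-0.22,0]
  ]
}}

```text
time: 6.2
position: [0.4383, -0.4449, 0.2188]
ee_rot: [-0.0, 0.766, 0.643, 0.0]
force: [0.5, -0.2, 0.2]
finger_gap: 0.0857
finger_force: 0.0
```

Emit:
{"api": "send_rows", "payload": {
  "motion": [
    [0,0,0,0,1,0,0],
    [0,0,0,0,1,0,0],
    [0,0,0,0,1,0,0],
    [0,0,0,0,1,0,0],
    [0,0,0,0,1,0,0],
    [0,0,0,0,1,0,0],
    [0,0,0,0,1,0,0],
    [0,0,0,0,1,0,0],
    [0,0,0,0,1,0,0],
    [0,0,0,0,1,0,0]
  ]
}}

```text
time: 7.03
position: [0.4375, -0.4447, 0.216]
ee_rot: [-0.319, 0.668, 0.558, 0.375]
force: [-0.1, 0.3, -4.4]
finger_gap: 0.0851
finger_force: 0.0
```

```bash
cat >> h.py <<'E'
def go(P,Rm=None):
    s=st(); r=q(s['ee_rot']); print('shift units',(r.inv().apply(np.array(P)-s['position'])/.02).round(2))
    if Rm is not None: print('turn units',np.degrees((r.inv()*Rm).as_rotvec()/6).round(2))
E
python3 - <<'E'
from h import *; from k import frame
p=robot.camera('top'); save(p,'top1.png'); marks(p,['cup']); m=robot.outline_of('cup',p)
for r in m[:2]:
    v,u=np.nonzero(r['mask']); print(r['score'],u.min(),u.max(),v.min(),v.max())
F=frame(np.radians(80),np.radians(60),np.pi); h=F.as_matrix()[:,2]
go(np.array([.449,-.336,.042])-.097*h,F)
E
```

```text
cup 0.71 [ 0.462 -0.339  0.01 ] [459. 230.]
cup 0.63 [ 0.455 -0.336 -0.002] [456. 233.]
0.79 446 480 222 246
7.1833 [ 0.4385 -0.4437  0.2164] [-0.317   0.6671  0.5588  0.3771] rv [[0.091, 0.985, 0.149], [0.506, -0.175, 0.844], [0.857, -0.001, -0.515]] f [-0.3 -0.6  1.7] 0.08539644493877445 0.0 [ 1.    1.03  0.06  1.05 -0.67  1.9   0.94]
shift units [-4.79 -0.41  4.26]
turn units [ 0.    0.16 -0.02]
```

Emit:
{"api": "send_rows", "payload": {
  "motion": [
    [-0.96,-0.1,0.85,0,0.03,0,0],
    [-0.96,-0.1,0.85,0,0.03,0,0],
    [-0.96,-0.1,0.85,0,0.03,0,0],
    [-0.96,-0.1,0.85,0,0.03,0,0],
    [-0.96,-0.1,0.85,0,0.03,0,0]
  ]
}}

```text
time: 7.6
position: [0.4339, -0.4182, 0.0923]
ee_rot: [-0.319, 0.665, 0.559, 0.378]
force: [0.3, 0.2, 0.2]
finger_gap: 0.0851
finger_force: 0.0
```

```bash
python3 - <<'E'
from h import *; from k import frame
p=robot.camera('side'); save(p,'side1.png')
for r in robot.outline_of('cup',p)[:1]:
    v,u=np.nonzero(r['mask']); print(r['score'],u.min(),u.max(),v.min(),v.max())
    best=min(((abs(px(p,[x,y-.028,0])[1]-v.max())+0*1+abs((px(p,[x-.028,y,.035])[0]+px(p,[x+.028,y,.035])[0])/2-(u.min()+u.max())/2),x,y) for x in np.arange(.43,.47,.001) for y in np.arange(-.35,-.32,.001)));print(best)
cv2.imwrite('pics/c1.png',cv2.resize(p['frame'][220:420,180:430,::-1],None,fx=2.4,fy=2.4))
F=frame(np.radians(80),np.radians(60),np.pi); h=F.as_matrix()[:,2]
go(np.array([.450,-.336,.042])+.023*h,F)
E
```

```text
0.67 281 304 326 360
(np.float64(0.12383109543736737), np.float64(0.451), np.float64(-0.33199999999999996))
7.7 [ 0.4325 -0.4157  0.0895] [-0.3234  0.6646  0.5573  0.3784] rv [[0.092, 0.985, 0.143], [0.496, -0.17, 0.852], [0.863, -0.008, -0.504]] f [-0.7  0.6  0.1] 0.08552958079552993 0.0 [ 0.99  1.16  0.05  1.13 -0.65  1.74  1.06]
shift units [0.01 0.21 5.87]
turn units [-0.07  0.05 -0.05]
```

View pics/c1.png

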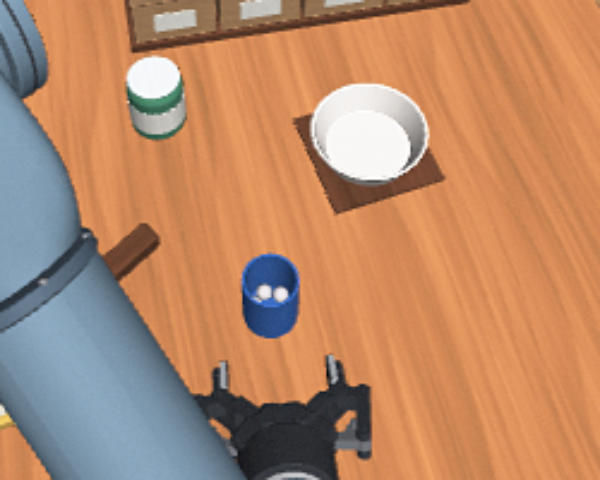

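The crop shows the fingers straddling the line of the cup: finger tips at (222,375) and (333,370), cup centre at (271,295). I'll advance and close.

Emit:
{"api": "send_rows", "payload": {
  "motion": [
    [0,0.04,0.86,0,0,0,0],
    [0,0.04,0.86,0,0,0,0],
    [0,0.04,0.86,0,0,0,0],
    [0,0.04,0.86,0,0,0,0],
    [0,0.04,0.86,0,0,0,0],
    [0,0,0.86,0,0,0,0],
    [0,0,0.86,0,0,0,0],
    [0,0,0,0,0,0,0]
  ]
}}

```text
time: 8.37
position: [0.4565, -0.3137, 0.0328]
ee_rot: [-0.321, 0.663, 0.559, 0.38]
force: [0.1, 0.2, -0.6]
finger_gap: 0.0856
finger_force: 0.0
```

Emit:
{"api": "send_rows", "payload": {
  "motion": [
    [0,0,0,0,0,0,255],
    [0,0,0,0,0,0,255],
    [0,0,0,0,0,0,255],
    [0,0,0,0,0,0,255],
    [0,0,0,0,0,0,255],
    [0,0,0,0,0,0,255],
    [0,0,0,0,0,0,255],
    [0,0,0,0,0,0,255]
  ],
  "newtons": 45
}}

```text
time: 9.03
position: [0.4554, -0.318, 0.033]
ee_rot: [-0.32, 0.664, 0.558, 0.381]
force: [-0.7, -3.8, 6.2]
finger_gap: 0.0553
finger_force: 47.2
```

```bash
python3 - <<'E'
from h import *; from k import frame
st()
F=frame(np.radians(80),np.radians(60),np.pi)
g0=F.inv().apply([0,0,1])
for t2 in (60,70):
  for s in (0,60,90,110,130,150,170,180): print(t2,s,frame(np.radians(80),np.radians(t2),np.pi+np.radians(s)).apply(g0).round(2))
E
```

```text
9.0333 [ 0.4554 -0.318   0.033 ] [-0.32    0.6645  0.5579  0.3805] rv [[0.088, 0.985, 0.149], [0.498, -0.173, 0.85], [0.863, -0.001, -0.506]] f [-0.7 -3.8  6.2] 0.05530749447634204 47.15023074299097 [ 0.91  1.14  0.01  1.36 -0.69  1.52  1.12]
60 0 [0. 0. 1.]
60 60 [ 0.7  -0.34  0.63]
60 90 [ 0.78 -0.58  0.25]
60 110 [ 0.7  -0.71 -0.01]
60 130 [ 0.53 -0.82 -0.23]
60 150 [ 0.29 -0.87 -0.4 ]
60 170 [-0.   -0.87 -0.49]
60 180 [-0.15 -0.85 -0.5 ]
70 0 [-0.03 -0.17  0.98]
70 60 [ 0.68 -0.45  0.58]
70 90 [ 0.77 -0.61  0.17]
70 110 [ 0.7  -0.7  -0.11]
70 130 [ 0.54 -0.77 -0.35]
70 150 [ 0.3  -0.79 -0.53]
70 170 [ 0.02 -0.78 -0.63]
70 180 [-0.13 -0.75 -0.64]
```

Emit:
{"api": "send_rows", "payload": {
  "motion": [
    [0.43,0,-0.25,0,0,0,255],
    [0.86,0,-0.5,0,0,0,255],
    [0.86,0,-0.5,0,0,0,255],
    [0.86,0.1,-0.4,0,0,0,255],
    [0.7,0.4,0.4,0,0,0,255],
    [0.7,0.5,0.84,0,0,0,255],
    [0.7,0.5,0.84,0,0,0,255],
    [0.7,0.5,0.84,0,0,0,255],
    [0.7,0.5,0.84,0,0,0,255],
    [0.7,0.5,0.84,0,0,0,255]
  ]
}}

```text
time: 9.87
position: [0.537, -0.2023, 0.1263]
ee_rot: [-0.321, 0.664, 0.558, 0.38]
force: [1.8, -1.0, -2.2]
finger_gap: 0.0552
finger_force: 47.7
```

```bash
python3 - <<'E'
from h import *
go([.59,-.123,.125])
E
```

```text
9.8667 [ 0.537  -0.2023  0.1263] [-0.3213  0.664   0.5579  0.3803] rv [[0.088, 0.985, 0.147], [0.496, -0.171, 0.851], [0.864, -0.002, -0.504]] f [ 1.8 -1.  -2.2] 0.05524816537823434 47.67206780612469 [ 0.76  0.95 -0.06  1.52 -0.8   1.44  0.97]
shift units [2.15 1.93 3.8 ]
```

Emit:
{"api": "send_rows", "payload": {
  "motion": [
    [0.2,0.39,0.9,0,0,0,255],
    [0.2,0.39,0.9,0,0,0,255],
    [0.2,0.39,0.9,0,0,0,255],
    [0.2,0.39,0.9,0,0,0,255],
    [0.2,0.39,0.9,0,0,0,255],
    [0,0,0,0,0,0.6,255],
    [0,0,0,0,0,1,255],
    [0,0,0,0,0,1,255],
    [0,0,0,0,0,1,255],
    [0,0,0,0,0,1,255]
  ]
}}

```text
time: 10.7
position: [0.5897, -0.1234, 0.0977]
ee_rot: [-0.404, 0.779, 0.381, 0.292]
force: [1.2, -0.2, -2.2]
finger_gap: 0.0551
finger_force: 48.0
```

Emit:
{"api": "send_rows", "payload": {
  "motion": [
    [0,0,0,0,0,1,255],
    [0,0,0,0,0,1,255],
    [0,0,0,0,0,1,255],
    [0,0,0,0,0,1,255],
    [0,0,0,0,0,1,255],
    [0,0,0,0,0,1,255],
    [0,0,0,0,0,1,255],
    [0,0,0,0,0,1,255]
  ]
}}

```text
time: 11.37
position: [0.5898, -0.1234, 0.0978]
ee_rot: [-0.487, 0.867, 0.032, 0.102]
force: [0.2, 0.4, -2.2]
finger_gap: 0.0555
finger_force: 48.1
```

```bash
python3 - <<'E'
from h import *
go([.59,-.123,.098])
E
```

```text
11.3667 [ 0.5898 -0.1234  0.0978] [-0.4873  0.8666  0.0317  0.1024] rv [[0.977, 0.155, 0.147], [-0.045, -0.523, 0.851], [0.208, -0.838, -0.504]] f [ 0.2  0.4 -2.2] 0.05547691220112576 48.05968847125769 [ 0.49  0.98  0.13  1.55 -1.03  1.42 -0.28]
shift units [ 0.01 -0.02  0.01]
```

Emit:
{"api": "send_rows", "payload": {
  "motion": [
    [0,0,0,0,0,1,255],
    [0,0,0,0,0,1,255],
    [0,0,0,0,0,0.8,255],
    [0,0,0,0,0,0.8,255],
    [0,0,0,0,0,0.8,255],
    [0,0,0,0,0,0.8,255],
    [0,0,0,0,0,0.8,255],
    [0,0,0,0,0,0.8,255],
    [0,0,0,0,0,0.8,255],
    [0,0,0,0,0,0.8,255]
  ]
}}

```text
time: 12.2
position: [0.5898, -0.1233, 0.0977]
ee_rot: [-0.485, 0.798, -0.34, -0.115]
force: [0.2, -0.1, -2.1]
finger_gap: 0.0551
finger_force: 48.5
```

Emit:
{"api": "send_rows", "payload": {
  "motion": [
    [0,0,0,0,0,1,255],
    [0,0,0,0,0,1,255],
    [0,0,0,0,0,1,255],
    [0,0,0,0,0,1,255],
    [0,0,0,0,0,1,255],
    [0,0,0,0,0,1,255],
    [0,0,0,0,0,1,255],
    [0,0,0,0,0,1,255],
    [0,0,0,0,0,0,255],
    [0,0,0,0,0,0,255]
  ]
}}

```text
time: 13.03
position: [0.5897, -0.1234, 0.0979]
ee_rot: [0.397, -0.593, 0.633, 0.301]
force: [-0.7, 0.3, -0.9]
finger_gap: 0.0555
finger_force: 48.4
```

```bash
python3 - <<'E'
from h import *
st()
a=robot.camera('side'); b=robot.camera('top')
f=[cv2.resize(a['frame'][180:360,240:440,::-1],(400,360),interpolation=2),cv2.resize(b['frame'][100:280,300:500,::-1],(400,360),interpolation=2)]
cv2.imwrite('pics/pour.png',cv2.hconcat(f))
E
```

```text
13.0333 [ 0.5897 -0.1234  0.0979] [ 0.3972 -0.593   0.6327  0.3005] rv [[0.019, -0.989, 0.146], [-0.512, 0.116, 0.851], [-0.859, -0.091, -0.504]] f [-0.7  0.3 -0.9] 0.05548442955335976 48.44420274719596 [ 0.33  1.02  0.39  1.56 -1.18  1.57 -1.9 ]
```

View pics/pour.png

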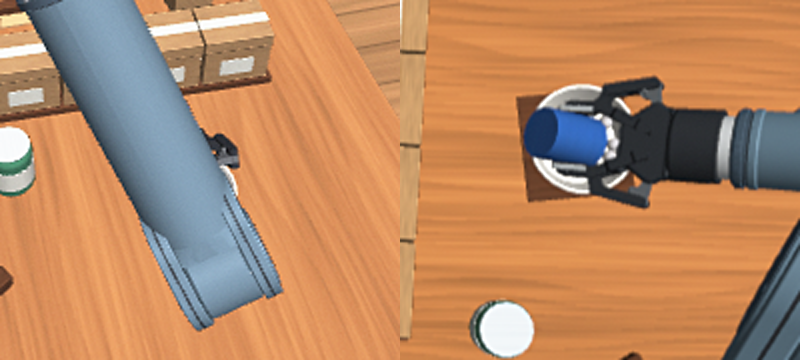

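The top view shows the balls piled in the dish at about (610,135) under the cup's mouth, and the wrist load fell by about 1.3 N, which matches the weight of six balls. I'll tip a little further, lift, and spin back.

Emit:
{"api": "send_rows", "payload": {
  "motion": [
    [0,0,0,0,0,1,255],
    [0,0,0,0,0,1,255],
    [-0.43,0,-0.25,0,0,0,255],
    [-0.86,-0.1,-0.5,0,0,0,255],
    [-0.86,-0.1,-0.5,0,0,0,255],
    [0,0,0,0,0,-1,255],
    [0,0,0,0,0,-1,255],
    [0,0,0,0,0,-1,255],
    [0,0,0,0,0,-1,255],
    [0,0,0,0,0,-1,255]
  ]
}}

```text
time: 13.97
position: [0.598, -0.1261, 0.1481]
ee_rot: [-0.44, 0.687, -0.53, -0.233]
force: [-0.4, 0.2, -0.9]
finger_gap: 0.0552
finger_force: 48.5
```

Emit:
{"api": "send_rows", "payload": {
  "motion": [
    [0,0,0,0,0,-1,255],
    [0,0,0,0,0,-1,255],
    [0,0,0,0,0,-1,255],
    [0,0,0,0,0,-1,255],
    [0,0,0,0,0,-1,255],
    [0,0,0,0,0,-1,255],
    [0,0,0,0,0,-1,255],
    [0,0,0,0,0,-1,255],
    [0,0,0,0,0,-1,255],
    [0,0,0,0,0,-1,255]
  ]
}}

```text
time: 14.8
position: [0.5979, -0.1262, 0.148]
ee_rot: [-0.497, 0.86, -0.116, 0.019]
force: [-0.9, 0.1, -0.8]
finger_gap: 0.0553
finger_force: 48.5
```

Emit:
{"api": "send_rows", "payload": {
  "motion": [
    [0,0,0,0,0,-1,255],
    [0,0,0,0,0,-1,255],
    [0,0,0,0,0,-1,255],
    [0,0,0,0,0,-1,255],
    [0,0,0,0,0,-1,255],
    [0,0,0,0,0,-1,255],
    [0,0,0,0,0,-1,255],
    [0,0,0,0,0,-1,255],
    [0,0,0,0,0,-1,255],
    [0,0,0,0,0,-1,255]
  ]
}}

```text
time: 15.63
position: [0.5979, -0.1264, 0.1479]
ee_rot: [-0.421, 0.802, 0.33, 0.265]
force: [-0.8, -0.4, -1.0]
finger_gap: 0.0553
finger_force: 48.4
```

Emit:
{"api": "send_rows", "payload": {
  "motion": [
    [0,0,0,0,0,-1,255],
    [0,0,0,0,0,-1,255],
    [0,0,0,0,0,-1,255],
    [0,0,0,0,0,-1,255],
    [0,0,0,0,0,-1,255],
    [0,0,0,0,0,-1,255]
  ]
}}

```text
time: 16.13
position: [0.5978, -0.1265, 0.1479]
ee_rot: [-0.319, 0.661, 0.561, 0.382]
force: [0.5, 0.2, -0.9]
finger_gap: 0.0551
finger_force: 48.4
```

```bash
python3 - <<'E'
from h import *
F=q([-0.32,0.6645,0.5579,0.3805]);go([.4554,-.318,.05],F)
E
```

```text
16.1333 [ 0.5978 -0.1265  0.1479] [-0.3189  0.6613  0.5613  0.382 ] rv [[0.078, 0.986, 0.147], [0.499, -0.166, 0.851], [0.863, 0.007, -0.505]] f [ 0.5  0.2 -0.9] 0.05514523290470646 48.420569244772196 [ 0.64  0.91 -0.09  1.53 -0.88  1.36  0.9 ]
shift units [-9.56 -5.46 -6.72]
turn units [-0.01 -0.01  0.09]
```

Emit:
{"api": "send_rows", "payload": {
  "motion": [
    [-0.87,-0.5,-0.61,0,0,0.01,255],
    [-0.87,-0.5,-0.61,0,0,0.01,255],
    [-0.87,-0.5,-0.61,0,0,0.01,255],
    [-0.87,-0.5,-0.61,0,0,0.01,255],
    [-0.87,-0.5,-0.61,0,0,0.01,255],
    [-0.87,-0.5,-0.61,0,0,0.01,255],
    [-0.87,-0.5,-0.61,0,0,0.01,255],
    [-0.87,-0.5,-0.61,0,0,0.01,255],
    [-0.87,-0.5,-0.61,0,0,0.01,255],
    [-0.87,-0.5,-0.61,0,0,0,255]
  ]
}}

```text
time: 16.97
position: [0.4638, -0.3004, 0.058]
ee_rot: [-0.323, 0.667, 0.555, 0.379]
force: [-0.3, 0.1, -1.1]
finger_gap: 0.0554
finger_force: 48.4
```

Emit:
{"api": "send_rows", "payload": {
  "motion": [
    [-0.87,-0.5,-0.61,0,0,0,255],
    [0,0,0,0,0,0,255],
    [0,0,0,0,0,0,255]
  ]
}}

```text
time: 17.22
position: [0.4502, -0.3178, 0.0489]
ee_rot: [-0.323, 0.668, 0.554, 0.379]
force: [0.1, -0.5, -1.3]
finger_gap: 0.0553
finger_force: 48.4
```

```bash
python3 - <<'E'
from h import *
F=q([-0.32,0.6645,0.5579,0.3805]);go([.4554,-.318,.0335],F)
E
```

```text
17.2167 [ 0.4502 -0.3178  0.0489] [-0.323   0.6676  0.5536  0.3788] rv [[0.1, 0.984, 0.148], [0.495, -0.178, 0.851], [0.863, -0.012, -0.504]] f [ 0.1 -0.5 -1.3] 0.05534458771666984 48.43191359192133 [ 0.9   1.11  0.03  1.38 -0.71  1.54  1.11]
shift units [-0.64  0.27  0.42]
turn units [-0.01 -0.01 -0.12]
```

Emit:
{"api": "send_rows", "payload": {
  "motion": [
    [-0.22,0,0.13,0,0,-0.12,255],
    [-0.22,0,0.13,0,0,0,255],
    [-0.2,0,0.12,0,0,0,255],
    [0,0,0,0,0,0,255],
    [0,0,0,0,0,0,255]
  ]
}}

```text
time: 17.63
position: [0.452, -0.3151, 0.0351]
ee_rot: [-0.321, 0.663, 0.559, 0.381]
force: [-0.1, 0.3, -1.3]
finger_gap: 0.0553
finger_force: 48.4
```

```bash
python3 -c "
from h import *
st()"
```

```text
17.6333 [ 0.452  -0.3151  0.0351] [-0.3212  0.6627  0.559   0.381 ] rv [[0.085, 0.986, 0.146], [0.496, -0.169, 0.852], [0.864, 0.0, -0.503]] f [-0.1  0.3 -1.3] 0.05530869659969594 48.426192440092564 [ 0.9   1.13  0.03  1.37 -0.7   1.53  1.13]
```

Emit:
{"api": "send_rows", "payload": {
  "motion": [
    [-0.09,0,0.05,0,0,0,255],
    [0,0,0,0,0,0,255],
    [0,0,0,0,0,0,0],
    [0,0,0,0,0,0,0],
    [0,0,0,0,0,0,0],
    [0,0,0,0,0,0,0],
    [0,0,0,0,0,0,0],
    [0,0,0,0,0,0,0]
  ]
}}

```text
time: 18.3
position: [0.4519, -0.3159, 0.0334]
ee_rot: [-0.321, 0.663, 0.559, 0.381]
force: [0.7, 0.7, -0.7]
finger_gap: 0.0853
finger_force: 0.0
```

Emit:
{"api": "send_rows", "payload": {
  "motion": [
    [0,0,-0.5,0,0,0,0],
    [0,0,-1,0,0,0,0],
    [0,0,-1,0,0,0,0],
    [0,0,-1,0,0,0,0],
    [0,0,-1,0,0,0,0],
    [0,0,-1,0,0,0,0],
    [0,0,-1,0,0,0,0]
  ]
}}

```text
time: 18.88
position: [0.4322, -0.428, 0.0998]
ee_rot: [-0.321, 0.663, 0.559, 0.381]
force: [-0.5, -0.4, 0.2]
finger_gap: 0.0857
finger_force: 0.0
```

```bash
python3 - <<'E'
from h import *
st()
a=robot.camera('side'); b=robot.camera('top')
f=[cv2.resize(a['frame'][200:400,200:400,::-1],(400,400),interpolation=2),cv2.resize(b['frame'][100:300,320:520,::-1],(400,400),interpolation=2)]
cv2.imwrite('pics/placed.png',cv2.hconcat(f))
marks(a,['cup','dish_rim']); marks(b,['cup','dish_rim'])
E
```

```text
18.8833 [ 0.4322 -0.428   0.0998] [-0.3205  0.6633  0.5589  0.3807] rv [[0.085, 0.985, 0.147], [0.497, -0.17, 0.851], [0.863, 0.0, -0.505]] f [-0.5 -0.4  0.2] 0.08565265562853744 0.0 [ 0.99  1.16  0.07  1.1  -0.66  1.78  1.05]
cup 0.97 [ 0.446 -0.331  0.003] [290. 349.]
dish_rim 0.67 [ 0.602 -0.17   0.035] [333. 274.]
cup 0.57 [ 0.45  -0.334  0.003] [456. 235.]
cup 0.55 [ 0.641 -0.151  0.016] [379. 154.]
dish_rim 0.85 [ 0.597 -0.174  0.036] [392. 170.]
```

View pics/placed.png

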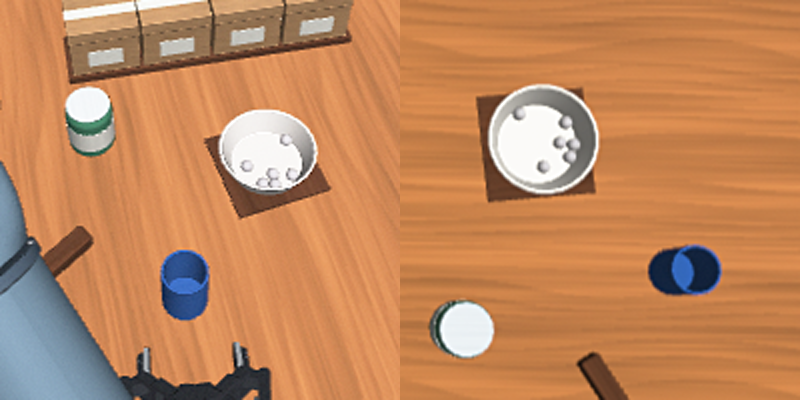

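Six balls are visible in the dish in the top crop, at (519,113), (566,122), (559,142), (573,145), (570,156) and (543,166). The cup stands upright and empty at (685,270). Next is the magnifier.

Emit:
{"api": "send_rows", "payload": {
  "motion": [
    [0.8,0,-0.6,0,-1,0,0],
    [0.7,0,-0.7,0,-1,0,0],
    [0.7,0,-0.7,0,-1,0,0],
    [0.6,0,-0.8,0,-1,0,0],
    [0.5,0,-0.9,0,-1,0,0],
    [0.4,0,-0.9,0,-1,0,0],
    [0.3,0,-1,0,-1,0,0],
    [0.2,0,-1,0,-1,0,0],
    [0.1,0,-1,0,-1,0,0],
    [0,0,-1,0,-0.9,0,0]
  ]
}}

```text
time: 20.02
position: [0.4296, -0.4461, 0.3002]
ee_rot: [0.0, 0.764, 0.645, 0.001]
force: [0.3, 0.3, 0.3]
finger_gap: 0.0853
finger_force: 0.0
```

```bash
cat >> h.py <<'E'
def down(yaw): # tool down, tool y at world azimuth yaw+90 ( x_tool = world -? ) 
    c,s=np.cos(yaw),np.sin(yaw); y=np.array([-s,c,0]); z=np.array([0,0,-1.]); return R.from_matrix(np.c_[np.cross(y,z),y,z])
def twist(P,Rm,n):
    from scipy.linalg import logm
    s=robot.get_state(); A=np.eye(4);A[:3,:3]=q(s['ee_rot']).as_matrix();A[:3,3]=s['position']
    B=np.eye(4);B[:3,:3]=Rm.as_matrix();B[:3,3]=P
    l=np.real(logm(np.linalg.inv(A)@B)); print('per row',n,(l[:3,3]/.02/n).round(3),(np.degrees([l[2,1],l[0,2],l[1,0]])/6/n).round(3))
    C=A.copy()
    for i in range(n): 
        pass
E
python3 - <<'E'
from h import *
s=st(); twist([.457,.240,.2],down(np.radians(-1.5)),40)
E
```

```text
20.0167 [ 0.4296 -0.4461  0.3002] [1.000e-04 7.641e-01 6.451e-01 1.400e-03] rv [[0.168, 0.986, 0.002], [0.986, -0.168, 0.002], [0.002, 0.002, -1.0]] f [0.3 0.3 0.3] 0.08531075948494744 0.0 [ 0.48  0.43  0.35  1.56 -0.16  1.17  0.7 ]
per row 40 [0.726 0.647 0.127] [ 0.001  0.    -0.409]
```

Emit:
{"api": "send_rows", "payload": {
  "motion": [
    [0.73,0.65,0,0,0,-0.41,0],
    [0.73,0.65,0,0,0,-0.41,0],
    [0.73,0.65,0,0,0,-0.41,0],
    [0.73,0.65,0,0,0,-0.41,0],
    [0.73,0.65,0,0,0,-0.41,0],
    [0.73,0.65,0,0,0,-0.41,0],
    [0.73,0.65,0,0,0,-0.41,0],
    [0.73,0.65,0,0,0,-0.41,0],
    [0.73,0.65,0,0,0,-0.41,0],
    [0.73,0.65,0,0,0,-0.41,0]
  ]
}}

```text
time: 20.85
position: [0.5557, -0.298, 0.2998]
ee_rot: [-0.001, 0.608, 0.794, 0.003]
force: [0.8, -0.0, 1.3]
finger_gap: 0.0852
finger_force: 0.0
```

Emit:
{"api": "send_rows", "payload": {
  "motion": [
    [0.73,0.65,0,0,0,-0.41,0],
    [0.73,0.65,0,0,0,-0.41,0],
    [0.73,0.65,0,0,0,-0.41,0],
    [0.73,0.65,0,0,0,-0.41,0],
    [0.73,0.65,0,0,0,-0.41,0],
    [0.73,0.65,0,0,0,-0.41,0],
    [0.73,0.65,0,0,0,-0.41,0],
    [0.73,0.65,0,0,0,-0.41,0],
    [0.73,0.65,0,0,0,-0.41,0],
    [0.73,0.65,0,0,0,-0.41,0]
  ]
}}

```text
time: 21.68
position: [0.6077, -0.1111, 0.3011]
ee_rot: [-0.0, 0.425, 0.905, 0.003]
force: [0.1, -0.1, -0.0]
finger_gap: 0.0853
finger_force: 0.0
```

Emit:
{"api": "send_rows", "payload": {
  "motion": [
    [0.73,0.65,0,0,0,-0.41,0],
    [0.73,0.65,0,0,0,-0.41,0],
    [0.73,0.65,0,0,0,-0.41,0],
    [0.73,0.65,0,0,0,-0.41,0],
    [0.73,0.65,0,0,0,-0.41,0],
    [0.73,0.65,0,0,0,-0.41,0],
    [0.73,0.65,0,0,0,-0.41,0],
    [0.73,0.65,0,0,0,-0.41,0],
    [0.73,0.65,0,0,0,-0.41,0],
    [0.73,0.65,0,0,0,-0.41,0]
  ]
}}

```text
time: 22.52
position: [0.5771, 0.0806, 0.3021]
ee_rot: [0.0, 0.223, 0.975, 0.003]
force: [0.2, 0.4, 0.4]
finger_gap: 0.0853
finger_force: 0.0
```

```bash
python3 - <<'E'
from h import *
from k import *
s=st(); p=robot.camera('side'); marks(p,['magnifier','lens','rest'])
p=robot.camera('top'); marks(p,['magnifier','lens','rest'])
hd=robot.outline_of('magnifier',p)
for r in hd[:4]:
    v,u=np.nonzero(r['mask']); print(r['score'],u.min(),u.max(),v.min(),v.max(),r['mask'].sum())
a=p['frame'][150:280,170:280,::-1]; cv2.imwrite('pics/mag.png',cv2.resize(a,None,fx=4.5,fy=4.5,interpolation=2))
twist([.457,.240,.2],down(np.radians(-1.5)),11)
E
```

```text
22.5167 [0.5771 0.0806 0.3021] [1.000e-04 2.226e-01 9.749e-01 2.900e-03] rv [[-0.901, 0.434, 0.002], [0.434, 0.901, 0.006], [0.001, 0.006, -1.0]] f [0.2 0.4 0.4] 0.08533484974234051 0.0 [-0.14  0.36 -0.09  1.64  0.03  1.14  0.88]
magnifier 0.72 [ 0.345  0.481 -0.002] [211. 149.]
magnifier 0.68 [ 0.569 -0.177  0.014] [322. 283.]
magnifier 0.65 [0.457 0.241 0.024] [253. 183.]
lens 0.74 [0.641 0.423 0.002] [294. 146.]
lens 0.68 [0.39  0.371 0.008] [227. 164.]
lens 0.62 [0.553 0.241 0.029] [281. 177.]
rest 0.73 [0.643 0.422 0.001] [295. 146.]
rest 0.64 [0.455 0.237 0.002] [253. 189.]
magnifier 0.92 [0.456 0.24  0.02 ] [214. 228.]
magnifier 0.73 [ 0.346  0.484 -0.003] [111. 273.]
lens 0.86 [0.389 0.367 0.007] [160. 256.]
lens 0.78 [ 0.173 -0.34   0.005] [462. 355.]
lens 0.69 [0.552 0.238 0.023] [216. 187.]
rest 0.88 [0.455 0.241 0.001] [215. 229.]
rest 0.23 [ 0.595 -0.214  0.019] [406. 173.]
rest 0.21 [0.717 0.226 0.002] [225. 123.]
0.98 76 182 233 289 2317
0.82 199 234 171 255 1495
0.64 456 487 331 377 871
per row 11 [0.715 0.589 0.465] [ 0.005  0.    -0.372]
```

View pics/mag.png

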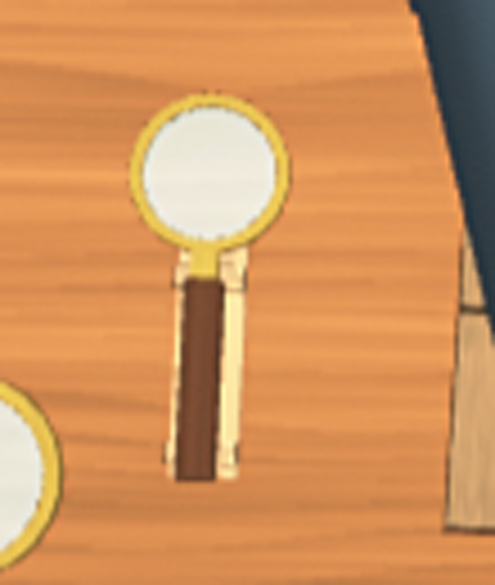

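The crop shows the ring centred at (210,172) and the handle's end at (196,480), lying on the rest.

Emit:
{"api": "send_rows", "payload": {
  "motion": [
    [0.79,0.65,0.4,0,0,-0.41,0],
    [0.79,0.65,0.4,0,0,-0.41,0],
    [0.79,0.65,0.4,0,0,-0.41,0],
    [0.79,0.65,0.4,0,0,-0.41,0],
    [0.79,0.65,0.4,0,0,-0.41,0],
    [0.79,0.65,0.4,0,0,-0.41,0],
    [0.79,0.65,0.4,0,0,-0.41,0],
    [0.79,0.65,0.4,0,0,-0.41,0],
    [0.79,0.65,0.4,0,0,-0.41,0],
    [0.79,0.65,0.4,0,0,-0.41,0]
  ]
}}

```text
time: 23.8
position: [0.458, 0.2456, 0.2221]
ee_rot: [0.001, 0.01, 1.0, 0.003]
force: [-0.2, 0.1, -0.6]
finger_gap: 0.0851
finger_force: 0.0
```

```bash
python3 - <<'E'
from h import *
p=robot.camera('top')
a=ray(p,216.7,188.2,.034);b=ray(p,213.6,256.5,.038);d=(a-b)[:2];yaw=np.arctan2(d[1],d[0]);print(a,b,np.degrees(yaw),np.hypot(*d),(a[:2]-.095*d/np.hypot(*d)))
go([.457,.2405,.014],down(yaw))
E
```

```text
[0.54895774 0.23493661 0.034     ] [0.3903073  0.23617695 0.038     ] -0.4479321309193443 0.15865528831900877 [0.45396064 0.2356793 ]
23.85 [0.4537 0.2486 0.2206] [-0.0014  0.0059  1.      0.0031] rv [[-1.0, 0.012, -0.003], [0.012, 1.0, 0.006], [0.003, 0.006, -1.0]] f [-3.6  2.6 -1.4] 0.0853121384397413 0.0 [-0.37  0.34 -0.27  1.89  0.1   0.93  0.88]
shift units [-0.2  -0.47 10.33]
turn units [ 0.06 -0.03 -0.04]
```

Emit:
{"api": "send_rows", "payload": {
  "motion": [
    [0,-0.24,1,0.06,-0.03,0,0],
    [0,-0.24,1,0,0,0,0],
    [0,0,1,0,0,0,0],
    [0,0,1,0,0,0,0],
    [0,0,1,0,0,0,0],
    [0,0,1,0,0,0,0],
    [0,0,1,0,0,0,0],
    [0,0,0.5,0,0,0,0],
    [0,0,0,0,0,0,0]
  ]
}}

```text
time: 24.6
position: [0.4579, 0.2341, 0.0707]
ee_rot: [0.0, 0.011, 1.0, -0.001]
force: [-0.1, -0.2, -0.1]
finger_gap: 0.0852
finger_force: 0.0
```

```bash
python3 - <<'E'
from h import *
go([.456,.239,.014],down(np.radians(-.7)))
E
```

```text
24.6 [0.4579 0.2341 0.0707] [ 4.000e-04  1.120e-02  9.999e-01 -1.300e-03] rv [[-1.0, 0.022, 0.001], [0.022, 1.0, -0.003], [-0.001, -0.003, -1.0]] f [-0.1 -0.2 -0.1] 0.08516351000936216 0.0 [-0.4   0.56 -0.21  1.99  0.2   0.61  0.81]
shift units [0.1  0.25 2.83]
turn units [-0.03  0.01 -0.1 ]
```

Emit:
{"api": "send_rows", "payload": {
  "motion": [
    [0.1,0.25,0.7,-0.03,0,-0.1,0],
    [0,0,0.8,0,0,0,0],
    [0,0,0.8,0,0,0,0],
    [0,0,0.5,0,0,0,0],
    [0,0,0,0,0,0,0]
  ]
}}

```text
time: 25.02
position: [0.4575, 0.2395, 0.0159]
ee_rot: [0.001, 0.006, 1.0, 0.001]
force: [-0.9, 0.4, 0.4]
finger_gap: 0.0855
finger_force: 0.0
```

Emit:
{"api": "send_rows", "payload": {
  "motion": [
    [0,0,0,0,0,0,255],
    [0,0,0,0,0,0,255],
    [0,0,0,0,0,0,255],
    [0,0,0,0,0,0,255],
    [0,0,0,0,0,0,255],
    [0,0,0,0,0,0,255],
    [0,0,0,0,0,0,255],
    [0,0,0,0,0,0,255],
    [0,0,0,0,0,0,255],
    [0,0,0,0,0,0,255]
  ],
  "newtons": 80
}}

```text
time: 25.85
position: [0.4587, 0.2399, 0.0175]
ee_rot: [0.003, 0.007, 1.0, 0.001]
force: [-0.2, -1.5, 6.5]
finger_gap: 0.0187
finger_force: 78.1
```

```bash
python3 - <<'E'
from h import *
st()
E
```

```text
25.85 [0.4587 0.2399 0.0175] [0.0027 0.0067 1.     0.0014] rv [[-1.0, 0.013, 0.005], [0.013, 1.0, 0.003], [-0.005, 0.003, -1.0]] f [-0.2 -1.5  6.5] 0.01869876949643324 78.09884905815125 [-0.43  0.66 -0.18  2.    0.23  0.5   0.78]
```

Emit:
{"api": "send_rows", "payload": {
  "motion": [
    [0,0,-0.4,0,0,0,255],
    [0,0,-0.8,0,0,0,255],
    [0,0,-1,0,0,0,255],
    [0,0,-1,0,0,0,255],
    [0,0,-1,0,0,0,255],
    [0,0,-1,0,0,0,255],
    [0,0,-1,0,0,0,255],
    [0,0,-1,0,0,0,255],
    [0,0,-0.8,0,0,0,255],
    [0,0,0,0,0,0,255]
  ]
}}

```text
time: 26.68
position: [0.4591, 0.2402, 0.1801]
ee_rot: [0.005, 0.007, 1.0, 0.003]
force: [0.5, 1.1, -1.2]
finger_gap: 0.0184
finger_force: 78.5
```

```bash
python3 - <<'E'
from h import *
p=robot.camera('side'); save(p,'lift.png'); marks(p,['magnifier','lens'])
t=robot.camera('top'); marks(t,['magnifier','lens'])
cv2.imwrite('pics/liftc.png',cv2.hconcat([cv2.resize(p['frame'][80:240,180:380,::-1],(400,320)),cv2.resize(t['frame'][120:280,150:350,::-1],(400,320))]))
twist([.508,-.174,.185],down(np.radians(-.7)),24)
st()
E
```

```text
magnifier 0.91 [0.457 0.244 0.18 ] [249. 144.]
magnifier 0.91 [ 0.349  0.481 -0.   ] [212. 149.]
magnifier 0.58 [ 0.28  -0.264  0.   ] [219. 339.]
lens 0.93 [ 0.176 -0.332  0.004] [177. 374.]
lens 0.78 [0.55  0.242 0.191] [279. 137.]
lens 0.64 [0.39  0.369 0.01 ] [227. 164.]
magnifier 0.96 [0.348 0.483 0.001] [111. 273.]
magnifier 0.67 [ 0.579  0.065 -0.001] [289. 179.]
magnifier 0.64 [ 0.28  -0.275 -0.001] [432. 307.]
lens 0.84 [ 0.174 -0.34   0.002] [462. 354.]
lens 0.75 [0.55  0.235 0.184] [205. 176.]
lens 0.61 [ 0.579 -0.213  0.013] [405. 180.]
per row 24 [-0.118 -0.859 -0.02 ] [ 0.001  0.001 -0.   ]
26.9833 [0.4567 0.2388 0.1756] [1.2e-03 6.6e-03 1.0e+00 6.0e-04] rv [[-1.0, 0.013, 0.002], [0.013, 1.0, 0.001], [-0.002, 0.001, -1.0]] f [-0.9  0.3 -1.8] 0.018205318975624343 78.50330471992493 [-0.36  0.4  -0.26  1.93  0.13  0.83  0.87]
```

View pics/liftc.png

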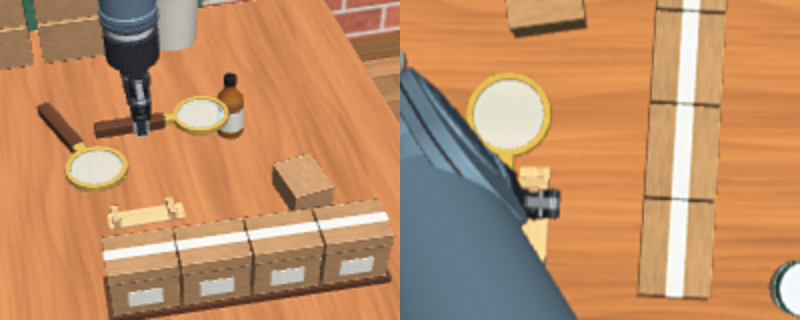

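The side crop shows the magnifier held level, clear of the rest and above the row. I'll carry it over.

Emit:
{"api": "send_rows", "payload": {
  "motion": [
    [-0.06,-0.4,0,0,0,0,255],
    [-0.12,-0.8,0,0,0,0,255],
    [-0.12,-0.9,0,0,0,0,255],
    [-0.12,-0.9,0,0,0,0,255],
    [-0.12,-0.9,0,0,0,0,255],
    [-0.12,-0.9,0,0,0,0,255],
    [-0.12,-0.9,0,0,0,0,255],
    [-0.12,-0.9,0,0,0,0,255],
    [-0.12,-0.9,0,0,0,0,255],
    [-0.12,-0.9,0,0,0,0,255]
  ]
}}

```text
time: 27.82
position: [0.4777, 0.0694, 0.176]
ee_rot: [0.002, 0.007, 1.0, 0.001]
force: [-0.5, 0.3, -1.5]
finger_gap: 0.0184
finger_force: 78.5
```

Emit:
{"api": "send_rows", "payload": {
  "motion": [
    [-0.12,-0.9,0,0,0,0,255],
    [-0.12,-0.9,0,0,0,0,255],
    [-0.12,-0.9,0,0,0,0,255],
    [-0.12,-0.9,0,0,0,0,255],
    [-0.12,-0.9,0,0,0,0,255],
    [-0.12,-0.9,0,0,0,0,255],
    [-0.12,-0.9,0,0,0,0,255],
    [-0.12,-0.9,0,0,0,0,255],
    [-0.12,-0.9,0,0,0,0,255],
    [-0.12,-0.9,0,0,0,0,255]
  ]
}}

```text
time: 28.65
position: [0.499, -0.1108, 0.1756]
ee_rot: [0.002, 0.007, 1.0, 0.001]
force: [0.7, -0.1, -2.1]
finger_gap: 0.0184
finger_force: 78.5
```

Emit:
{"api": "send_rows", "payload": {
  "motion": [
    [-0.12,-0.8,0,0,0,0,255],
    [-0.12,-0.8,0,0,0,0,255],
    [-0.06,-0.4,0,0,0,0,255],
    [0,0,0,0,0,0,255],
    [0,0,0,0,0,0,255]
  ]
}}

```text
time: 29.07
position: [0.5047, -0.1491, 0.1756]
ee_rot: [0.002, 0.007, 1.0, 0.001]
force: [-0.4, 0.2, -1.6]
finger_gap: 0.0182
finger_force: 78.5
```

```bash
python3 - <<'E'
from h import *
go([.508,-.174,.1],down(np.radians(-.7)))
for c in('side','top'):
    p=robot.camera(c); marks(p,['magnifier','lens','dish_rim'])
E
```

```text
29.0667 [ 0.5047 -0.1491  0.1756] [0.0018 0.007  1.     0.0015] rv [[-1.0, 0.014, 0.004], [0.014, 1.0, 0.003], [-0.004, 0.003, -1.0]] f [-0.4  0.2 -1.6] 0.01819986062924128 78.50348711013794 [ 0.3   0.4  -0.12  1.91  0.06  0.83  1.71]
shift units [-0.17 -1.25  3.78]
turn units [ 0.03  0.03 -0.02]
magnifier 0.91 [0.347 0.48  0.001] [212. 149.]
magnifier 0.84 [ 0.502 -0.146  0.179] [295. 240.]
magnifier 0.67 [ 0.28  -0.268  0.001] [219. 340.]
lens 0.97 [0.391 0.371 0.008] [227. 164.]
lens 0.88 [ 0.598 -0.15   0.183] [334. 233.]
lens 0.71 [ 0.174 -0.337  0.004] [177. 376.]
dish_rim 0.69 [ 0.598 -0.17   0.039] [332. 274.]
magnifier 0.96 [ 0.347  0.485 -0.003] [111. 273.]
magnifier 0.76 [ 0.281 -0.273  0.003] [432. 307.]
magnifier 0.7 [ 0.502 -0.149  0.181] [399. 203.]
lens 0.95 [ 0.599 -0.154  0.182] [400. 155.]
lens 0.91 [ 0.175 -0.34   0.002] [462. 354.]
lens 0.63 [0.391 0.365 0.005] [161. 255.]
dish_rim 0.91 [ 0.6   -0.175  0.039] [392. 169.]
```

Emit:
{"api": "send_rows", "payload": {
  "motion": [
    [-0.04,-0.5,0,0.03,0.03,0,255],
    [-0.04,-0.53,0.3,0,0,0,255],
    [0,0,0.7,0,0,0,255],
    [0,0,1,0,0,0,255],
    [0,0,1,0,0,0,255],
    [0,0,1,0,0,0,255],
    [0,0,0.6,0,0,0,255],
    [0,0,0.3,0,0,0,255],
    [0,0,0,0,0,0,255],
    [0,0,0,0,0,0,255]
  ]
}}

```text
time: 30.3
position: [0.5069, -0.1705, 0.0784]
ee_rot: [0.001, 0.007, 1.0, -0.0]
force: [0.3, 0.3, -1.7]
finger_gap: 0.0185
finger_force: 78.5
```

```bash
python3 - <<'E'
from h import *
go([.506,-.17,.058],down(np.radians(-.7)))
O=[]
for c in('side','top'):
    p=robot.camera(c); marks(p,['magnifier','lens','dish_rim']); O.append(cv2.resize(p['frame'][[slice(180,340),slice(100,260)][c=='top'],[slice(220,420),slice(300,500)][c=='top'],::-1],(400,320),interpolation=2))
cv2.imwrite('pics/hov.png',cv2.hconcat(O))
E
```

```text
30.3 [ 0.5069 -0.1705  0.0784] [ 9.0e-04  6.9e-03  1.0e+00 -5.0e-04] rv [[-1.0, 0.014, 0.002], [0.014, 1.0, -0.001], [-0.002, -0.001, -1.0]] f [ 0.3  0.3 -1.7] 0.018534962844120786 78.46673369407654 [ 0.32  0.57 -0.1   1.94  0.09  0.63  1.72]
shift units [0.05 0.03 1.02]
turn units [-0.01  0.02 -0.01]
magnifier 0.74 [ 0.277 -0.27  -0.001] [218. 341.]
magnifier 0.68 [ 0.347  0.482 -0.001] [211. 148.]
magnifier 0.58 [ 0.503 -0.17   0.083] [297. 271.]
lens 0.92 [0.391 0.37  0.006] [228. 165.]
lens 0.9 [ 0.599 -0.169  0.088] [333. 263.]
lens 0.66 [ 0.603 -0.214  0.016] [338. 292.]
dish_rim 0.72 [ 0.6   -0.168  0.039] [332. 273.]
dish_rim 0.5 [ 0.599 -0.171  0.085] [334. 264.]
magnifier 0.8 [ 0.506 -0.169  0.083] [395. 207.]
magnifier 0.75 [ 0.279 -0.272  0.002] [431. 307.]
magnifier 0.59 [ 0.346  0.484 -0.002] [111. 273.]
lens 0.97 [0.391 0.364 0.006] [162. 255.]
lens 0.91 [ 0.171 -0.338  0.003] [461. 356.]
lens 0.65 [ 0.602 -0.173  0.085] [397. 164.]
dish_rim 0.74 [ 0.6   -0.171  0.039] [390. 169.]
```

View pics/hov.png

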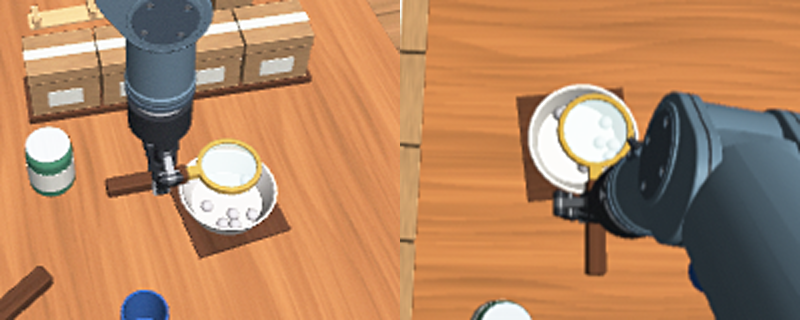

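The hover is centred: the ring at (230,166) in the side crop and (597,130) in the top crop sit over the dish. I'll make the last 20 mm descent.

Emit:
{"api": "send_rows", "payload": {
  "motion": [
    [0,0,0.3,0,0.02,0,255],
    [0,0,0.4,0,0,0,255],
    [0,0,0.3,0,0,0,255],
    [0,0,0,0,0,0,255],
    [0,0,0,0,0,0,255],
    [0,0,0,0,0,0,255],
    [0,0,0,0,0,0,255]
  ]
}}

```text
time: 31.28
position: [0.5068, -0.1701, 0.0582]
ee_rot: [-0.0, 0.007, 1.0, -0.0]
force: [-0.5, -0.6, -1.6]
finger_gap: 0.0186
finger_force: 78.5
```

```bash
python3 - <<'E'
from h import *
s=st()
for c in('side','top','side','top'):
    p=robot.camera(c); marks(p,['magnifier','lens','dish_rim'])
st()
E
```

```text
31.2833 [ 0.5068 -0.1701  0.0582] [-2.0e-04  6.7e-03  1.0e+00 -4.0e-04] rv [[-1.0, 0.013, -0.0], [0.013, 1.0, -0.001], [0.0, -0.001, -1.0]] f [-0.5 -0.6 -1.6] 0.018576951814889917 78.4576427936554 [ 0.31  0.6  -0.09  1.95  0.1   0.6   1.71]
magnifier 0.97 [ 0.276 -0.267 -0.   ] [217. 340.]
magnifier 0.92 [ 0.505 -0.171  0.064] [298. 276.]
magnifier 0.75 [0.346 0.481 0.002] [211. 148.]
lens 0.83 [ 0.175 -0.332  0.006] [177. 374.]
lens 0.79 [0.393 0.37  0.008] [228. 164.]
lens 0.61 [ 0.601 -0.169  0.062] [334. 268.]
dish_rim 0.59 [ 0.598 -0.17   0.041] [332. 274.]
dish_rim 0.58 [ 0.602 -0.213  0.015] [338. 292.]
magnifier 0.68 [ 0.279 -0.271  0.002] [431. 307.]
magnifier 0.65 [ 0.502 -0.17   0.058] [393. 210.]
magnifier 0.58 [ 0.346  0.483 -0.002] [112. 274.]
lens 0.95 [0.389 0.366 0.007] [161. 256.]
lens 0.78 [ 0.174 -0.34   0.004] [462. 355.]
lens 0.77 [ 0.601 -0.172  0.065] [394. 166.]
dish_rim 0.72 [ 0.598 -0.175  0.043] [392. 169.]
magnifier 0.88 [ 0.283 -0.266 -0.001] [220. 340.]
magnifier 0.71 [ 0.504 -0.165  0.062] [297. 274.]
magnifier 0.27 [ 0.604 -0.175  0.001] [334. 283.]
lens 0.66 [0.388 0.37  0.011] [226. 164.]
lens 0.55 [ 0.598 -0.169  0.066] [333. 268.]
lens 0.4 [ 0.599 -0.168  0.037] [332. 273.]
dish_rim 0.97 [ 0.599 -0.168  0.041] [332. 273.]
magnifier 0.91 [ 0.282 -0.27   0.001] [430. 306.]
magnifier 0.81 [ 0.348  0.483 -0.001] [111. 273.]
magnifier 0.8 [ 0.504 -0.171  0.06 ] [393. 209.]
lens 0.96 [ 0.6   -0.175  0.064] [395. 167.]
lens 0.74 [0.388 0.365 0.005] [161. 256.]
lens 0.7 [ 0.174 -0.34   0.002] [462. 354.]
dish_rim 0.76 [ 0.601 -0.174  0.04 ] [392. 168.]
dish_rim 0.23 [ 0.582  0.061 -0.001] [291. 178.]
32.0833 [ 0.5066 -0.17    0.058 ] [-4.0e-04  6.7e-03  1.0e+00 -3.0e-04] rv [[-1.0, 0.013, -0.001], [0.013, 1.0, -0.001], [0.001, -0.001, -1.0]] f [-0.2 -0.8 -0.5] 0.018248691940512138 78.45770001411438 [ 0.31  0.6  -0.09  1.95  0.1   0.6   1.71]
```

The lens is at about (0.600, -0.171, 0.065), over the rim at (0.600, -0.172, 0.040). It is level and steady.

```bash
python3 -c "
from workcell import robot
print(robot.hand_in())"
```

```text
the job is handed in; nothing more can be done
None
```

The job is handed in: all six balls are in the dish, the empty cup stands upright, and the magnifier is held level about 25 mm above the rim, centred over the dish to within a few millimetres (about 32 s used).

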